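# Tidy the mantel: sort candles and cones, sweep up the turf

## Task

Tidy the mantel ledge: first stand every candle upright in the square white dish and put every pine cone in the round terracotta saucer. Then take the wooden scraper from its cork mat, sweep all the dirty turf pieces over the lip right into the ash pan without ever touching them with the fingers, and at the end stand the scraper upright back in the middle of its mat. Leave the other things on the ledge where they are.

Things in the scene. Friction and masses are not known exactly. Their poses are not given: they have to be found in the camera images.
- dish: square white ceramic dish, fixed, 150 x 150 mm outside, walls 5 mm thick and 25 mm high, floor 5 mm thick; origin at the centre of its underside, z up, x and y along its sides. For the candles
- saucer: round terracotta saucer, fixed, 144 mm across at the foot and 176 mm at the rim, 26 mm high, wall 5 mm, floor 6 mm thick; origin at the centre of its underside. For the pine cones
- pan: dark steel ash pan, fixed, 260 mm wide (its x), open on its -y side. Origin on the underside, midway across; lip's edge at y = -100 mm, back at +200 mm. Floor 4 mm thick; from y = -100 to -65 it ramps from 0 to 4 mm. Walls 30 mm high, 4 mm thick: back, sides from y = -70, and flared wings from the sides' ends out to x = +-160 at y = -100. Handle behind
- mat: cork mat, fixed, 80 mm (its x) x 150 mm (its y), let into the slate flush with its surface (z = 0), the scraper's home; origin at its centre
- scraper: plain wooden scraper that stands by itself: a foot block 36 mm (its x) x 130 mm (its y) x 40 mm high, and above it a grip bar 24 mm (x) x 80 mm (y) reaching to 110 mm height. Its flat long faces look to +x and -x. About 0.3 kg, starts on the mat. Origin at the centre of its underside, z up
- turf1: broken piece of turf (peat) briquette, dark brown block 45 mm (its x) x 60 mm (its y) x 32 mm high, 0.09 to 0.16 kg, lying flat on the ledge; origin at the centre of its underside. May be absent
- turf2: broken piece of turf (peat) briquette, dark brown block 45 mm (its x) x 60 mm (its y) x 32 mm high, 0.09 to 0.16 kg, lying flat on the ledge; origin at the centre of its underside. May be absent
- turf3: broken piece of turf (peat) briquette, dark brown block 45 mm (its x) x 60 mm (its y) x 32 mm high, 0.09 to 0.16 kg, lying flat on the ledge; origin at the centre of its underside. May be absent
- turf4: broken piece of turf (peat) briquette, dark brown block 45 mm (its x) x 60 mm (its y) x 32 mm high, 0.09 to 0.16 kg, lying flat on the ledge; origin at the centre of its underside. May be absent
- turf5: broken piece of turf (peat) briquette, dark brown block 45 mm (its x) x 60 mm (its y) x 32 mm high, 0.09 to 0.16 kg, lying flat on the ledge; origin at the centre of its underside. May be absent
- turf6: broken piece of turf (peat) briquette, dark brown block 45 mm (its x) x 60 mm (its y) x 32 mm high, 0.09 to 0.16 kg, lying flat on the ledge; origin at the centre of its underside. May be absent
- candle1: cream-white pillar candle, upright cylinder 50 mm in diameter, 60 mm high, 0.11 kg; origin at the centre of its underside, z up its axis. May be absent
- cone1: brown pine cone standing on its flat end, 70 mm high; 50 mm in diameter from 8 to 36 mm height, tapering above that to a point; 0.06 kg; origin at the centre of the flat end, z along its axis. May be absent
- cone1_mid (a point): point inside pine cone 1 on its axis, 30 mm above the flat end
- candle2: cream-white pillar candle, upright cylinder 50 mm in diameter, 60 mm high, 0.11 kg; origin at the centre of its underside, z up its axis. May be absent
- cone2: brown pine cone standing on its flat end, 70 mm high; 50 mm in diameter from 8 to 36 mm height, tapering above that to a point; 0.06 kg; origin at the centre of the flat end, z along its axis. May be absent
- cone2_mid (a point): point inside pine cone 2 on its axis, 30 mm above the flat end
- jar: bystander: smoked glass jar with a shut hinged stainless lid, 88 mm across, 122 mm high, origin at its underside
- planter: bystander: terracotta mini planter, 92 mm across, 70 mm high plus leaves, origin at its underside
- coaster: bystander: round birch coaster, 100 mm across, 10 mm thick, lying flat, origin at its underside
- candlestick: bystander: low brass candlestick, 80 mm across, 75 mm high, origin at its underside
- matchbox: bystander: plain cardboard match box, 65 x 110 x 22 mm, origin at its underside
Things that resemble listed ones, but are neither listed nor needed, are in the scene too. Leave any blue look-alike of the turf3 alone.

How it is judged:
By the outcome, as a careful person would: the job done as asked, in the order asked, and still so for the second after the job is handed in, with the robot touching nothing.
Of turf1, turf2, turf3, turf4, turf5, turf6 only 4 to 6 are there at a start; the rules pass over those that are not, and their reading is None.
Of candle1, candle2, cone1, cone2 only 3 to 4 are there at a start; the rules pass over those that are not, and their reading is None.
At some moment in a run one of turf1, turf2, turf3, turf4, turf5, turf6 may be knocked a few centimetres aside while the robot is not near it.
It also fails if it takes over 210 s, if anything falls off the work surface, if the arm or the gripper's body presses on something with over 40 N, if the wrist force passes 120 N, or if a joint passes its speed limit or range.

## Robot

A 6-joint arm with a two-finger parallel gripper is mounted at the origin on the work surface. World frame = base frame: x ahead of the robot, y to its left, z up, the work surface at z = 0. Lengths are in m, angles in rad, forces in N, time in s.
With the tool pointing down it reaches from about 0.275 to 0.75 m from the base axis. Payload 10.2 kg.
Tool frame: the origin (TCP) lies at the very end of the fingers, on their centre line; the grasp point (between the pads) lies 19 mm behind it (pinch_z is the distance from the TCP to the grasp point, in m); z points along the fingers, y is the line along which they close (so a half turn about z gives the same grasp; the last joint's range is limited). The gripper opens to 85 mm and grips with 20 to 120 N. Pads are 22 mm wide; open, the fingers measure 114 mm over their backs; the gripper's body (76 mm by 85 mm) begins 54 mm behind the grasp point. The pads swing forward as they close: fully open they stand 13 mm farther back than shut.
Start: joints at [-1.439, 0.313, 1.498, -0, 1.331, -0.223], TCP at [0.182, -0.492, 0.231] pointing down, gripper open.
Joint ranges: [-2.94, 2.94], [-0.97, 2.17], [0.19, 2.56], [-1.23, 4.37], [0.02, 3.11], [-2.88, 2.88]. Speed limits (rad/s): [2.39, 2.39, 3.01, 3.14, 3.14, 3.14].

## Interface

Orientations are given as a rotation vector (axis times angle).
In Python, from rig import * gives the robot as it stands.
- The arm moves only by the tool drive_tool, never from a script. Its argument "moves" is a list that holds one entry, the list of rows, each a list of 6 numbers: the shift along the tool's x, y, z as a fraction of full scale, then the turn, a rotation vector about the tool's x, y, z as a fraction of full scale. In form: [[[tx, ty, tz, rx, ry, rz], ...]]. A call has 1 to 12 rows; each row is the pose to reach, as a shift and turn from the pose commanded when the call began, along the tool's axes at that moment, turning the shorter way round; what a row does not reach only later rows make up. Full scale, the value 1, is 400 mm for a shift and 2 pi rad for a turn. A row lasts 1/12 s, in which the tool goes at most 41.7 mm and 7.16 degrees, less where a joint would pass 70% of its speed; a pose out of reach is approached as far as the arm can. A call with a number of a shift or a turn outside -1 to 1 is refused whole. A call with a gripper value outside its range is refused whole. "fingers" is the opening, from 0 (shut) to 1 (fully open), set as the call begins (left out, the last holds). The fingers move at their own pace and stop on an object; "grip_force" is the grip in N (left out, the last holds). Time passes only in rows, so rows that repeat a pose let the fingers close. It gives the time, the measured TCP pose, the force, the opening and the grip force at its end, in the units of the state.
- state(): the state, without advancing time (a new reading comes with each control period).
- get_image(name): name is "scene" or "top" or "wrist"; returns the picture (400x640x3 uint8, blue, green, red); there is no depth.
- get_calibration(name): a dict with "mtx" (3x3 intrinsics, pixels), "cam_to_world" (4x4, takes a point from camera to world coordinates). Camera axes: x right, y down, z forward; pixel columns grow to the right and rows downward; lengths in m; the calibration is good to about 2 mm. A picture is of the moment at which its call begins: read the wrist's pose just before it. get_calibration takes no time and is no camera call; for the wrist camera it gives the pose at the moment of the call.
- finish_job(): hands the job in; it is judged then, once.
The state is a dict: "time": time; "q": joint angles; "dq": joint speeds; "joint_efforts": joint torques, N m; "position": TCP position; "tcp_rot": TCP orientation; "ft_force": force on the tool from outside, world axes, zero at the start; "ft_torque": the same for the moment, N m; "opening": opening from 0.0 (shut) to 1.0 (fully open); "grip_force": force on a finger pad.
Only numpy, scipy, OpenCV 4.12 (cv2) and the standard library are available. Lean on these libraries where they do the work, as an engineer would, in place of code of your own. Each camera call takes 0.05 s, during which the arm holds its last target. There are 200 camera calls.

## Working session

There is one attempt and no reset: what is moved stays moved. The work goes in short steps, Python scripts to look and compute and a tool call to move; the robot and the scene stay as the last step left them, time stands still between calls to the robot, and variables do not carry over. Pictures are saved under pics/ and viewed, at most 16 in all, crops included, and the job is handed in when it is done.

Besides the shell and the picture viewer there is one more tool, called as name([rows], argument=value, ...), one row to a line, values as JSON. drive_tool: Moves the arm, as the interface text tells. Shift numbers are shares of 400 mm and turn numbers shares of 2 pi rad, none past 1 either way. Its arguments: {"type":"object","properties":{"moves":{"type":"array"},"fingers":{"type":"number"},"grip_force":{"type":"number"}},"required":["moves"]}

```bash
ls; mkdir -p pics
python3 - <<'E'
from rig import *
import cv2
for n in("top","scene"):
    cv2.imwrite(f"pics/{n}0.png",get_image(n)); c=get_calibration(n); print(n,c["mtx"],c["cam_to_world"])
print(state())
E
```

```text
pics
top [[490.66024429   0.         313.88810997]
 [  0.         490.66024429 187.62798866]
 [  0.           0.           1.        ]] [[ 0.00499881 -0.99297885  0.11818634  0.35646292]
 [-0.99976208 -0.00747204 -0.02049268  0.02447818]
 [ 0.02123189 -0.11805578 -0.99277995  1.60046062]
 [ 0.          0.          0.          1.        ]]
scene [[379.84561648   0.         317.88507221]
 [  0.         379.84561648 203.62751688]
 [  0.           0.           1.        ]] [[-8.39372800e-01  3.03055897e-01 -4.51232120e-01  1.05643957e+00]
 [ 5.43555334e-01  4.69435775e-01 -6.95828752e-01  7.42110903e-01]
 [ 9.49493277e-04 -8.29329353e-01 -5.58759271e-01  6.75647828e-01]
 [ 0.00000000e+00  0.00000000e+00  0.00000000e+00  1.00000000e+00]]
{'time': 0.1, 'q': array([-1.43946136e+00,  3.13387673e-01,  1.49836361e+00,  1.11161262e-06,
        1.33099404e+00, -2.23396712e-01]), 'dq': array([-0.00010776, -0.0016592 , -0.00113246, -0.00012323,  0.00122507,
       -0.00083372]), 'joint_efforts': array([ 3.09607443e-03, -4.12896144e+01, -2.60139978e+01, -1.66797295e-04,
        3.04571535e-03,  2.27172836e-05]), 'position': array([ 0.18231252, -0.49208364,  0.23079462]), 'tcp_rot': array([-3.09117367e+00, -5.54090739e-01, -8.49779456e-05]), 'ft_force': array([-0.47057412,  0.66223942, -0.17012549]), 'ft_torque': array([-0.01255427,  0.00158677, -0.01913416]), 'grip_force': 0.0, 'opening': 1.0016480883165921}
```

View pics/top0.png

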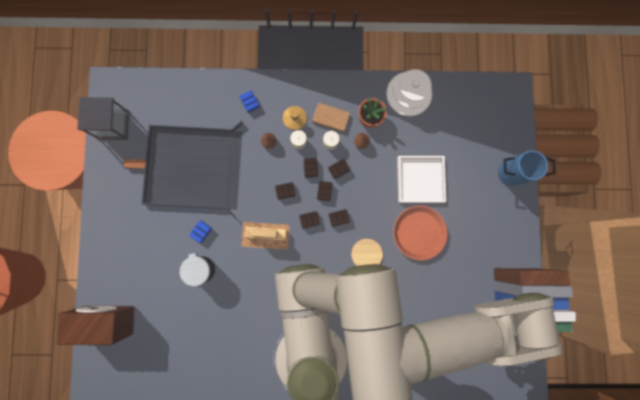

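View pics/scene0.png

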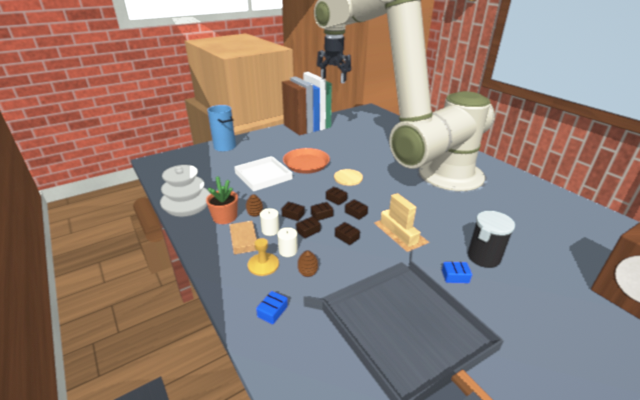

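Candidates: turf is the six dark brown blocks at top px (311,168), (340,169), (285,191), (325,191), (310,220) and (340,218). The look-alikes are the two blue blocks at (250,101) and (201,232), which I leave alone. Candles are at (299,139) and (331,139), and the brass candlestick at (295,117) is a bystander. Cones are at (268,141) and (362,141). The dish is at (422,180), the saucer at (420,233), and the coaster at (367,253) is not a saucer.

```bash
cat > h.py <<'E'
from rig import *
import cv2, numpy as np
from scipy.spatial.transform import Rotation as R
def ray(cal,u,v,z):
    M=cal["cam_to_world"]; d=M[:3,:3]@np.linalg.solve(cal["mtx"],[u,v,1.]); o=M[:3,3]
    return o+d*(z-o[2])/d[2]
def blobs(mask,amin):
    n,l,s,c=cv2.connectedComponentsWithStats(mask.astype(np.uint8))
    return [(c[i],s[i,4],l==i) for i in range(1,n) if s[i,4]>=amin]
def to_tool(target,yaw=None):
    """fractions to TCP target (world m), yaw = world angle of tool y axis"""
    s=state(); r=R.from_rotvec(s["tcp_rot"]); d=r.inv().apply(np.array(target)-s["position"])/.4
    out=list(np.round(d,3))
    if yaw is not None:
        y=np.array([np.cos(yaw),np.sin(yaw),0]); z=np.array([0,0,-1.])
        best=min((R.from_matrix(np.c_[np.cross(k*y,z),k*y,z]) for k in(1,-1)),key=lambda q:(r.inv()*q).magnitude())
        out+=list(np.round((r.inv()*best).as_rotvec()/(2*np.pi),4))
    return out
def rect(m,cal,z):
    p=np.argwhere(m)[:,::-1].astype(float); h=cv2.convexHull(p.astype(np.float32))[:,0]
    w=np.array([ray(cal,*q,z)[:2] for q in h],np.float32); (c,s,a)=cv2.minAreaRect(w*1000); return np.round(c,0),np.round(s,0),round(a,1)
E
python3 - <<'E'
from h import *
im=cv2.imread("pics/top0.png"); cal=get_calibration("top"); hsv=cv2.cvtColor(im,cv2.COLOR_BGR2HSV); H,S,V=cv2.split(hsv)
roi=np.zeros(H.shape,bool); roi[75:262,130:455]=1
def show(name,mask,z,amin):
    for c,a,m in blobs(mask&roi,amin):
        print(name,np.round(c),a,"w",np.round(ray(cal,*c,z)*1000)[:2],"rect",rect(m,cal,z))
for n,p in dict(slate=(380,130),turf=(311,168),turf2=(325,191),cone=(268,141),cone2=(362,141),candle=(299,136),saucer=(420,233),dish=(422,180),wood=(265,232),mat=(246,242),pan=(190,168)).items(): print(n,hsv[p[1],p[0]])
b=im[...,0].astype(int); r=im[...,2].astype(int)
show("turf",(V<60)&(r>=b)&(np.arange(640)[None]>255),.03,40)
show("cone",(V<110)&(r>b+20)&(V>30)&(np.arange(400)[:,None]<155),.035,40)
show("white",(V>190)&(S<60),.06,30)
show("saucer",(S>130)&(H<10)&(V>110),.026,800)
show("dish",(V>150)&(S<50)&(np.arange(640)[None]>380),.025,800)
show("wood",(r>b+50)&(V>120)&(np.arange(400)[:,None]>215)&(np.arange(640)[None]<300),.0,100)
show("pan",(V<60)&(np.arange(640)[None]<250),.03,800)
cv2.imwrite("pics/c0.png",cv2.resize(im[90:262,135:455],None,fx=2.5,fy=2.5,interpolation=cv2.INTER_CUBIC))
E
```

```text
slate [116  19  92]
turf [ 7 67 65]
turf2 [ 8 71 68]
cone [  9 102  90]
cone2 [ 10 107  98]
candle [ 20  23 238]
saucer [  7 139 200]
dish [  9   7 243]
wood [ 17  99 227]
mat [ 13 113 190]
pan [120  22  93]
turf [370. 116.] 100 w [ 781. -192.] rect (array([ 782., -195.]), array([65., 39.]), 80.4)
cone [370. 117.] 87 w [ 776. -191.] rect (array([ 785., -192.]), array([79., 83.]), 58.2)
cone [270. 141.] 119 w [695. 136.] rect (array([695., 134.]), array([32., 47.]), 75.3)
cone [364. 141.] 99 w [ 696. -169.] rect (array([ 695., -169.]), array([28., 50.]), 60.0)
white [412.  95.] 141 w [ 844. -324.] rect (array([ 842., -324.]), array([78., 23.]), 71.6)
white [404. 104.] 40 w [ 816. -297.] rect (array([ 817., -296.]), array([33., 13.]), 63.2)
white [298. 138.] 184 w [700.  45.] rect (array([699.,  44.]), array([46., 45.]), 0.6)
white [331. 138.] 187 w [700. -60.] rect (array([700., -60.]), array([46., 48.]), 0.5)
white [421. 180.] 1986 w [ 567. -349.] rect (array([ 572., -349.]), array([145., 150.]), 0.4)
white [193. 259.] 85 w [316. 365.] rect (array([319., 364.]), array([21., 58.]), 0.2)
saucer [421. 235.] 1787 w [ 393. -354.] rect (array([ 394., -353.]), array([147., 156.]), 0.3)
dish [409.  94.] 1489 w [ 861. -324.] rect (array([ 858., -322.]), array([134., 145.]), 0.7)
dish [421. 179.] 2318 w [ 577. -357.] rect (array([ 577., -357.]), array([155., 159.]), 0.5)
wood [264. 234.] 1005 w [393. 152.] rect (array([391., 150.]), array([148.,  78.]), 87.0)
```

View pics/c0.png

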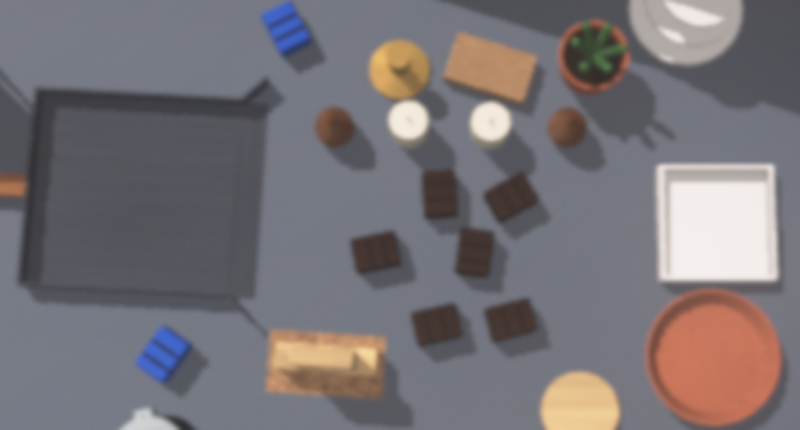

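The crop shows two candles (crop px 408,121 and 490,122), two cones (335,127 and 567,127) and six brown turf pieces. The pan lip is on the right side of the pan, and the scraper stands on the mat at (326,364). The blue blocks are at (286,28) and (164,354).

Run:
```python
from h import *
cal=get_calibration("top")
for n,(u,v,z) in dict(cone1=(335,127,.035),cone2=(567,127,.035),cdl1=(408,121,.06),cdl2=(490,122,.06),dish=(717,223,.025),saucer=(713,358,.026),mat=(326,364,0),matL=(268,361,0),matR=(385,366,0),barR=(350,358,.11),barL=(277,355,.11),wingT=(268,80,.03),wingB=(268,335,.03),lipT=(265,110,0),lipB=(252,297,0),backT=(38,90,.03),backB=(22,285,.03)).items():
    print(n,np.round(ray(cal,135+u/2.5,90+v/2.5,z)*1000)[:2])
print(to_tool([.700,.045,.13],np.pi/2),R.from_rotvec(state()["tcp_rot"]).as_matrix().round(2).tolist())
print(get_calibration("wrist"))
```

```text
cone1 [695. 139.]
cone2 [ 698. -163.]
cdl1 [698.  44.]
cdl2 [698. -61.]
dish [ 574. -359.]
saucer [ 399. -350.]
mat [389. 148.]
matL [393. 223.]
matR [387.  71.]
barR [394. 111.]
barL [397. 199.]
wingT [757. 227.]
wingB [425. 220.]
lipT [724. 234.]
lipB [476. 246.]
backT [741. 525.]
backB [487. 534.]
[np.float64(1.68), np.float64(-0.809), np.float64(0.253), np.float64(-0.0002), np.float64(-0.0), np.float64(0.0565)] [[0.94, 0.35, -0.0], [0.35, -0.94, 0.0], [0.0, -0.0, -1.0]]
{'mtx': array([[339.04424253,   0.        , 321.87895388],
       [  0.        , 339.04424253, 203.35800232],
       [  0.        ,   0.        ,   1.        ]]), 'cam_to_world': array([[ 3.47170761e-01, -9.04961906e-01, -2.46000836e-01,
         2.44028124e-01],
       [-9.37801650e-01, -3.35216839e-01, -9.03201904e-02,
        -4.68798243e-01],
       [-7.27290924e-04,  2.62056519e-01, -9.65052254e-01,
         3.72694401e-01],
       [ 0.00000000e+00,  0.00000000e+00,  0.00000000e+00,
         1.00000000e+00]])}
```

drive_tool([
  [[0.84, -0.4, 0.1, 0, 0, 0.0565], [0.84, -0.4, 0.1, 0, 0, 0.0565], [0.84, -0.4, 0.1, 0, 0, 0.0565], [0.84, -0.4, 0.1, 0, 0, 0.0565], [0.84, -0.4, 0.1, 0, 0, 0.0565], [0.84, -0.4, 0.1, 0, 0, 0.0565], [0.84, -0.4, 0.1, 0, 0, 0.0565], [0.84, -0.4, 0.1, 0, 0, 0.0565], [0.84, -0.4, 0.1, 0, 0, 0.0565], [0.84, -0.4, 0.1, 0, 0, 0.0565], [0.84, -0.4, 0.1, 0, 0, 0.0565], [0.84, -0.4, 0.1, 0, 0, 0.0565]],
], fingers=1)

```text
time: 1.1
position: [0.4416, -0.2258, 0.1911]
tcp_rot: [-3.142, -0.001, 0.001]
ft_force: [-0.6, 0.0, 0.6]
opening: 1.0
grip_force: 0.0
```

Run:
```python
from h import *
print(state()["position"],to_tool([.698,.044,.13],np.pi/2))
cal=get_calibration("wrist"); im=get_image("wrist"); cv2.imwrite("pics/w1.png",im)
```

```text
[ 0.44156073 -0.22575568  0.19111033] [np.float64(0.642), np.float64(-0.674), np.float64(0.152), np.float64(-0.0), np.float64(0.0001), np.float64(0.0001)]
```

View pics/w1.png

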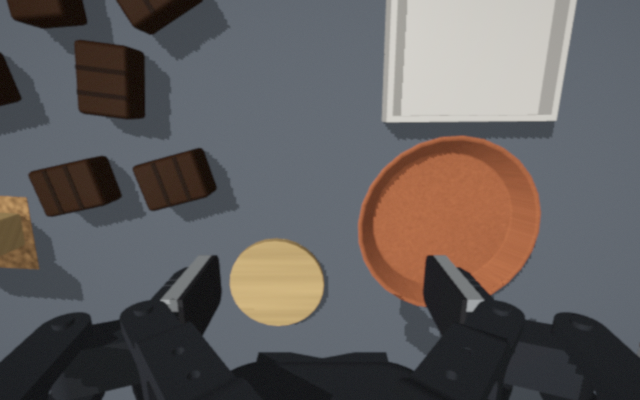

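The wrist view shows the saucer ellipse at about (449,221), the dish front edge between (386,122) and (556,121), the coaster at (277,281), and four turf pieces at the left. Next I look at the candles from closer in.

drive_tool([
  [[0.35, -0.54, 0, 0, 0, 0], [0.35, -0.54, 0, 0, 0, 0], [0.35, -0.54, 0, 0, 0, 0], [0.35, -0.54, 0, 0, 0, 0], [0.35, -0.54, 0, 0, 0, 0], [0.35, -0.54, 0, 0, 0, 0], [0.35, -0.54, 0, 0, 0, 0], [0.35, -0.54, 0, 0, 0, 0]],
])

```text
time: 1.82
position: [0.5824, -0.0093, 0.191]
tcp_rot: [3.142, 0.002, -0.0]
ft_force: [-0.1, -0.1, 0.7]
opening: 0.996
grip_force: 0.0
```

Run:
```python
from h import *
cal=get_calibration("wrist"); print(state()["position"])
im=get_image("wrist"); cv2.imwrite("pics/w2.png",im)
H,S,V=cv2.split(cv2.cvtColor(im,cv2.COLOR_BGR2HSV)); b=im[...,0].astype(int); r=im[...,2].astype(int)
for n,m,z in(("candle",(V>190)&(S<70),.06),("cone",(r>b+18)&(V<125)&(S>60),.03)):
    for c,a,mm in blobs(m,500): print(n,np.round(c),a,np.round(ray(cal,*c,z)*1000)[:2],rect(mm,cal,z))
```

```text
[ 0.58236331 -0.0093166   0.19102873]
candle [246.  40.] 3612 [699.  47.] (array([698.,  47.]), array([47., 48.]), 0.0)
candle [389.  42.] 3616 [698. -58.] (array([697., -58.]), array([48., 48.]), 44.2)
candle [624. 204.] 3726 [ 573. -262.] (array([ 579., -254.]), array([136.,  36.]), 13.8)
cone [509.  50.] 3166 [ 697. -163.] (array([ 698., -160.]), array([50., 63.]), 18.3)
cone [138.  51.] 3924 [696. 143.] (array([696., 143.]), array([63., 49.]), 75.1)
cone [305. 155.] 3042 [611.   6.] (array([610.,   6.]), array([58., 42.]), 4.4)
cone [407. 158.] 3270 [608. -85.] (array([607., -85.]), array([46., 58.]), 29.5)
cone [353. 232.] 2780 [537. -39.] (array([536., -39.]), array([43., 63.]), 83.0)
cone [221. 232.] 2685 [538.  86.] (array([536.,  86.]), array([47., 62.]), 12.1)
cone [396. 309.] 2509 [455. -84.] (array([453., -84.]), array([57., 57.]), 15.1)
cone [304. 316.] 2656 [447.   9.] (array([447.,   9.]), array([56., 59.]), 12.2)
```

View pics/w2.png

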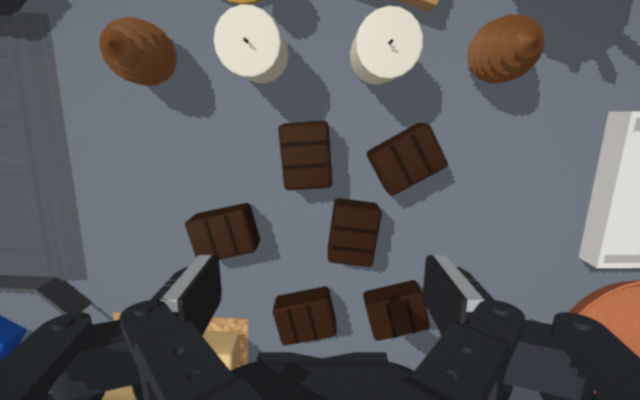

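The view confirms the candles at px (246,40) and (389,42), the cones at (138,51) and (509,50), and six turf pieces between them. I'm picking up the left candle.

drive_tool([
  [[0.29, -0.136, 0.2, 0, 0, 0], [0.29, -0.136, 0.2, 0, 0, 0], [0.29, -0.136, 0.2, 0, 0, 0], [0.29, -0.136, 0.2, 0, 0, 0], [0.29, -0.136, 0.28, 0, 0, 0], [0.29, -0.136, 0.35, 0, 0, 0], [0.29, -0.136, 0.42, 0, 0, 0], [0.29, -0.136, 0.42, 0, 0, 0], [0.29, -0.136, 0.42, 0, 0, 0]],
])

```text
time: 2.62
position: [0.6972, 0.0423, 0.023]
tcp_rot: [3.142, -0.004, -0.004]
ft_force: [-0.5, 0.4, -0.5]
opening: 1.001
grip_force: 0.0
```

drive_tool([
  [[0, 0, 0, 0, 0, 0], [0, 0, 0, 0, 0, 0], [0, 0, 0, 0, 0, 0], [0, 0, 0, 0, 0, 0], [0, 0, 0, 0, 0, 0], [0, 0, 0, 0, 0, 0], [0, 0, 0, 0, 0, 0], [0, 0, 0, 0, 0, 0]],
], fingers=0, grip_force=40)

```text
time: 3.28
position: [0.6989, 0.0444, 0.0257]
tcp_rot: [3.141, -0.0, 0.005]
ft_force: [-0.6, -0.7, 5.6]
opening: 0.577
grip_force: 41.6
```

Run:
```python
from h import *
s=state();print(s["position"],s["opening"],s["grip_force"])
cal=get_calibration("top");im=get_image("top"); H,S,V=cv2.split(cv2.cvtColor(im,cv2.COLOR_BGR2HSV))
M=get_calibration("top")
m=(V>150)&(S<50); m[:,:380]=0; m[:140]=0; m[215:]=0
for c,a,mm in blobs(m,800): print("dish",c,a,rect(mm,cal,.025))
m=(S>110)&(H<12)&(V>110); m[:,:380]=0; m[:190]=0;m[270:,:]=0;m[:,460:]=0
for c,a,mm in blobs(m,800): print("saucer",c,a,rect(mm,cal,.026))
```

```text
[0.69891296 0.04443255 0.02572797] 0.5769279480201969 41.63797080516815
dish [421.07410599 178.52348126] 2321 (array([ 577., -357.]), array([155., 159.]), 0.5)
saucer [420.16491067 232.86944572] 2183 (array([ 401., -351.]), array([166., 168.]), 44.6)
```

drive_tool([
  [[0, 0, -0.1, 0, 0, 0], [0, 0, -0.2, 0, 0, 0], [0, 0, -0.28, 0, 0, 0], [-0.05, 0.1, -0.3, 0, 0, 0], [-0.1, 0.2, -0.3, 0, 0, 0], [-0.14, 0.3, -0.3, 0, 0, 0], [-0.16, 0.4, -0.3, 0, 0, 0], [-0.18, 0.5, -0.3, 0, 0, 0], [-0.2, 0.6, -0.3, 0, 0, 0], [-0.22, 0.7, -0.3, 0, 0, 0], [-0.228, 0.8, -0.3, 0, 0, 0], [-0.228, 0.8, -0.3, 0, 0, 0]],
])

```text
time: 4.33
position: [0.6049, -0.2823, 0.144]
tcp_rot: [3.139, -0.01, 0.001]
ft_force: [-0.1, -0.1, -0.7]
opening: 0.576
grip_force: 42.1
```

Run:
```python
from h import *
s=state();print(s["position"],s["opening"],to_tool([.608,-.357,.0315]))
```

```text
[ 0.60488002 -0.2822778   0.14403498] 0.5756699733677418 [np.float64(0.009), np.float64(0.186), np.float64(0.282)]
```

drive_tool([
  [[0.004, 0.1, 0, 0, 0, 0], [0.004, 0.19, 0, 0, 0, 0], [0.004, 0.204, 0.05, 0, 0, 0], [0.004, 0.204, 0.12, 0, 0, 0], [0.004, 0.204, 0.19, 0, 0, 0], [0.004, 0.204, 0.24, 0, 0, 0], [0.004, 0.204, 0.265, 0, 0, 0], [0.004, 0.204, 0.28, 0, 0, 0], [0.004, 0.204, 0.283, 0, 0, 0], [0.004, 0.204, 0.283, 0, 0, 0]],
])

```text
time: 5.17
position: [0.6088, -0.3571, 0.0315]
tcp_rot: [3.14, 0.0, 0.003]
ft_force: [-0.5, -0.1, -1.0]
opening: 0.573
grip_force: 42.3
```

drive_tool([
  [[0, 0, 0, 0, 0, 0], [0, 0, 0, 0, 0, 0], [0, 0, 0, 0, 0, 0], [0, 0, 0, 0, 0, 0], [0, 0, 0, 0, 0, 0], [0, 0, -0.05, 0, 0, 0], [0, 0, -0.12, 0, 0, 0], [0, 0, -0.2, 0, 0, 0], [0, 0, -0.25, 0, 0, 0], [0, 0, -0.25, 0, 0, 0]],
], fingers=0.85)

```text
time: 6.0
position: [0.6098, -0.358, 0.1359]
tcp_rot: [3.136, -0.0, 0.011]
ft_force: [0.2, -0.0, 0.7]
opening: 0.848
grip_force: 0.0
```

Run:
```python
from h import *
s=state();print(s["position"],s["opening"],to_tool([.698,-.060,.13]))
im=get_image("wrist");im2=get_image("top");cv2.imwrite("pics/p3.png",np.hstack([cv2.resize(im,(480,300)),cv2.resize(im2[130:275,360:470],(228,300))]))
```

```text
[ 0.60977734 -0.35797663  0.13594418] 0.8480842032128495 [np.float64(0.22), np.float64(-0.745), np.float64(0.012)]
```

View pics/p3.png

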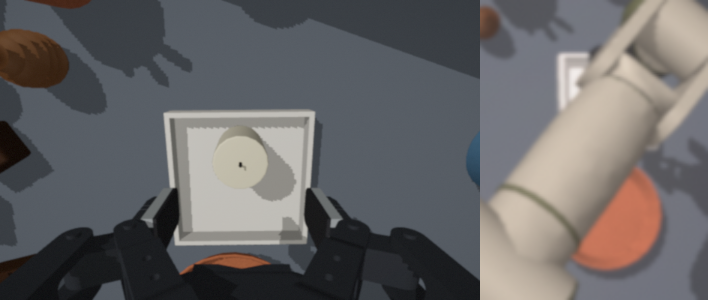

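The first candle stands upright in the dish, at about px (240,160) in the wrist view. Next is candle 2.

drive_tool([
  [[0.075, -0.25, 0, 0, 0, 0], [0.225, -0.742, 0, 0, 0, 0], [0.225, -0.742, 0, 0, 0, 0], [0.225, -0.742, 0, 0, 0, 0], [0.225, -0.742, 0, 0, 0, 0], [0.225, -0.742, 0, 0, 0, 0], [0.225, -0.742, 0, 0, 0, 0], [0.225, -0.742, 0, 0, 0, 0], [0.225, -0.742, 0.08, 0, 0, 0], [0.225, -0.742, 0.16, 0, 0, 0], [0.225, -0.742, 0.265, 0, 0, 0], [0.225, -0.742, 0.265, 0, 0, 0]],
], fingers=1)

```text
time: 7.1
position: [0.6932, -0.0586, 0.014]
tcp_rot: [-3.137, 0.0, 0.025]
ft_force: [0.4, 0.8, -2.7]
opening: 1.003
grip_force: 0.0
```

drive_tool([
  [[0, 0, 0, 0, 0, 0], [0, 0, 0, 0, 0, 0], [0, 0, 0, 0, 0, 0], [0, 0, 0, 0, 0, 0], [0, 0, 0, 0, 0, 0], [0, 0, 0, 0, 0, 0], [0, 0, 0, 0, 0, 0], [0, 0, 0, 0, 0, 0]],
], fingers=0, grip_force=40)

```text
time: 7.77
position: [0.6998, -0.0605, 0.0273]
tcp_rot: [3.14, -0.0, 0.008]
ft_force: [-0.6, -0.5, 7.0]
opening: 0.572
grip_force: 41.9
```

drive_tool([
  [[0, 0, -0.1, 0, 0, 0], [0, 0, -0.2, 0, 0, 0], [0, 0, -0.28, 0, 0, 0], [-0.06, 0.1, -0.3, 0, 0, 0], [-0.12, 0.2, -0.3, 0, 0, 0], [-0.18, 0.3, -0.3, 0, 0, 0], [-0.23, 0.4, -0.3, 0, 0, 0], [-0.28, 0.5, -0.3, 0, 0, 0], [-0.34, 0.6, -0.3, 0, 0, 0], [-0.39, 0.7, -0.3, 0, 0, 0], [-0.39, 0.742, -0.3, 0, 0, 0], [-0.39, 0.742, -0.3, 0, 0, 0]],
])

```text
time: 8.77
position: [0.5393, -0.3633, 0.1454]
tcp_rot: [3.138, -0.01, 0.002]
ft_force: [-0.2, -0.2, -1.2]
opening: 0.576
grip_force: 42.1
```

drive_tool([
  [[0, 0, 0.06, 0, 0, 0], [0, 0, 0.12, 0, 0, 0], [0, 0, 0.18, 0, 0, 0], [0, 0, 0.23, 0, 0, 0], [0, 0, 0.26, 0, 0, 0], [0, 0, 0.28, 0, 0, 0], [0, 0, 0.285, 0, 0, 0], [0, 0, 0.285, 0, 0, 0], [0, 0, 0.285, 0, 0, 0]],
])

```text
time: 9.52
position: [0.5428, -0.3572, 0.0318]
tcp_rot: [3.14, -0.0, 0.003]
ft_force: [-1.6, 0.6, 5.2]
opening: 0.574
grip_force: 43.0
```

drive_tool([
  [[0, 0, 0, 0, 0, 0], [0, 0, 0, 0, 0, 0], [0, 0, 0, 0, 0, 0], [0, 0, 0, 0, 0, 0], [0, 0, 0, 0, 0, 0], [0, 0, -0.05, 0, 0, 0], [0, 0, -0.12, 0, 0, 0], [0, 0, -0.2, 0, 0, 0], [0, 0, -0.25, 0, 0, 0], [0, 0, -0.25, 0, 0, 0]],
], fingers=0.85)

```text
time: 10.35
position: [0.5437, -0.3581, 0.1353]
tcp_rot: [3.136, -0.0, 0.01]
ft_force: [1.0, -0.3, 0.5]
opening: 0.85
grip_force: 0.0
```

Run:
```python
from h import *
s=state();print(s["position"],s["opening"])
cal=get_calibration("wrist");im=get_image("wrist");cv2.imwrite("pics/p4.png",cv2.resize(im,(400,250)))
```

```text
[ 0.54373221 -0.35808859  0.13525055] 0.8495622264061815
```

View pics/p4.png

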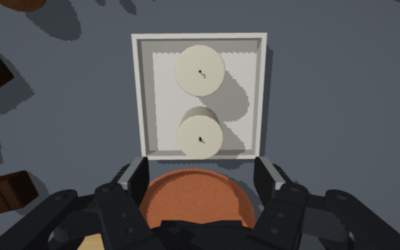

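Both candles stand in the dish, at about px (200,70) and (200,137). Next are the cones, starting with the right one.

drive_tool([
  [[0.08, -0.1, 0, 0, 0, 0], [0.15, -0.2, 0, 0, 0, 0], [0.23, -0.3, 0, 0, 0, 0], [0.3, -0.4, 0, 0, 0, 0], [0.378, -0.485, 0, 0, 0, 0], [0.378, -0.485, 0, 0, 0, 0], [0.378, -0.485, 0.06, 0, 0, 0], [0.378, -0.485, 0.12, 0, 0, 0], [0.378, -0.485, 0.18, 0, 0, 0], [0.378, -0.485, 0.24, 0, 0, 0], [0.378, -0.485, 0.275, 0, 0, 0], [0.378, -0.485, 0.29, 0, 0, 0]],
], fingers=1)

```text
time: 11.4
position: [0.6919, -0.1622, 0.0103]
tcp_rot: [-3.139, 0.001, 0.008]
ft_force: [0.4, -0.4, 0.6]
opening: 0.998
grip_force: 0.0
```

drive_tool([
  [[0, 0, 0, 0, 0, 0], [0, 0, 0, 0, 0, 0], [0, 0, 0, 0, 0, 0], [0, 0, 0, 0, 0, 0], [0, 0, 0, 0, 0, 0], [0, 0, 0, 0, 0, 0], [0, 0, 0, 0, 0, 0], [0, 0, 0, 0, 0, 0]],
], fingers=0, grip_force=30)

```text
time: 12.07
position: [0.6944, -0.1632, 0.0161]
tcp_rot: [3.14, -0.0, 0.005]
ft_force: [-0.6, 0.2, 6.2]
opening: 0.572
grip_force: 31.6
```

drive_tool([
  [[0, 0, -0.1, 0, 0, 0], [0, 0, -0.2, 0, 0, 0], [0, 0, -0.28, 0, 0, 0], [-0.08, 0.06, -0.3, 0, 0, 0], [-0.16, 0.12, -0.3, 0, 0, 0], [-0.24, 0.18, -0.3, 0, 0, 0], [-0.32, 0.24, -0.3, 0, 0, 0], [-0.4, 0.3, -0.3, 0, 0, 0], [-0.48, 0.36, -0.3, 0, 0, 0], [-0.57, 0.42, -0.3, 0, 0, 0], [-0.657, 0.468, -0.3, 0, 0, 0], [-0.657, 0.468, -0.3, 0, 0, 0]],
])

```text
time: 13.07
position: [0.4258, -0.3532, 0.1345]
tcp_rot: [3.141, -0.009, -0.002]
ft_force: [0.1, 0.2, -0.2]
opening: 0.571
grip_force: 31.7
```

drive_tool([
  [[0, 0, 0.06, 0, 0, 0], [0, 0, 0.12, 0, 0, 0], [0, 0, 0.18, 0, 0, 0], [0, 0, 0.23, 0, 0, 0], [0, 0, 0.26, 0, 0, 0], [0, 0, 0.275, 0, 0, 0], [0, 0, 0.282, 0, 0, 0], [0, 0, 0.282, 0, 0, 0], [0, 0, 0.282, 0, 0, 0]],
])

```text
time: 13.82
position: [0.4312, -0.3504, 0.0224]
tcp_rot: [3.14, -0.0, 0.002]
ft_force: [0.9, -0.5, -1.0]
opening: 0.568
grip_force: 31.7
```

drive_tool([
  [[0, 0, 0, 0, 0, 0], [0, 0, 0, 0, 0, 0], [0, 0, 0, 0, 0, 0], [0, 0, 0, 0, 0, 0], [0, 0, 0, 0, 0, 0], [0, 0, -0.05, 0, 0, 0], [0, 0, -0.12, 0, 0, 0], [0, 0, -0.2, 0, 0, 0], [0, 0, -0.28, 0, 0, 0], [0, 0, -0.3, 0, 0, 0]],
], fingers=0.75)

```text
time: 14.65
position: [0.4319, -0.3514, 0.1463]
tcp_rot: [3.136, -0.0, 0.008]
ft_force: [0.4, -0.5, 0.3]
opening: 0.746
grip_force: 0.0
```

drive_tool([
  [[0.5, -0.92, 0, 0, 0, 0], [0.5, -0.92, 0, 0, 0, 0], [0.5, -0.92, 0, 0, 0, 0], [0.5, -0.92, 0, 0, 0, 0], [0.5, -0.92, 0, 0, 0, 0], [0.5, -0.92, 0, 0, 0, 0], [0.5, -0.92, 0, 0, 0, 0], [0.5, -0.92, 0, 0, 0, 0], [0.5, -0.92, 0, 0, 0, 0], [0.5, -0.92, 0, 0, 0, 0], [0.5, -0.92, 0, 0, 0, 0], [0.5, -0.92, 0, 0, 0, 0]],
], fingers=1)

```text
time: 15.65
position: [0.6309, 0.02, 0.1404]
tcp_rot: [-3.141, -0.005, 0.001]
ft_force: [-1.0, -0.4, -0.6]
opening: 1.002
grip_force: 0.0
```

Run:
```python
from h import *
s=state();print(s["position"],s["opening"],to_tool([.697,.141,.013]))
cal=get_calibration("wrist"); im=get_image("wrist")
H,S,V=cv2.split(cv2.cvtColor(im,cv2.COLOR_BGR2HSV)); b=im[...,0].astype(int); r=im[...,2].astype(int)
for c,a,mm in blobs((r>b+18)&(V<125)&(S>60),500): print(np.round(c),a,np.round(ray(cal,*c,.03)*1000)[:2],rect(mm,cal,.03))
im=get_image("top");cv2.imwrite("pics/t5.png",cv2.resize(im[85:265,135:455],None,fx=2.4,fy=2.4,interpolation=cv2.INTER_CUBIC))
```

```text
[0.63091697 0.02003068 0.14040825] 1.0017077813697233 [np.float64(0.166), np.float64(-0.302), np.float64(0.318)]
[605.  21.] 2805 [ 756. -169.] (array([ 755., -168.]), array([26., 56.]), 0.2)
[417.  37.] 1078 [746. -44.] (array([745., -47.]), array([104.,   5.]), 72.8)
[156. 119.] 3411 [691. 140.] (array([690., 141.]), array([39., 60.]), 18.5)
[340. 222.] 4080 [613.   6.] (array([612.,   6.]), array([63., 43.]), 4.3)
[454. 224.] 4397 [612. -84.] (array([610., -83.]), array([53., 59.]), 29.4)
[390. 303.] 3679 [542. -37.] (array([540., -37.]), array([47., 68.]), 82.9)
[247. 305.] 3483 [539.  83.] (array([539.,  86.]), array([54., 63.]), 11.7)
```

View pics/t5.png

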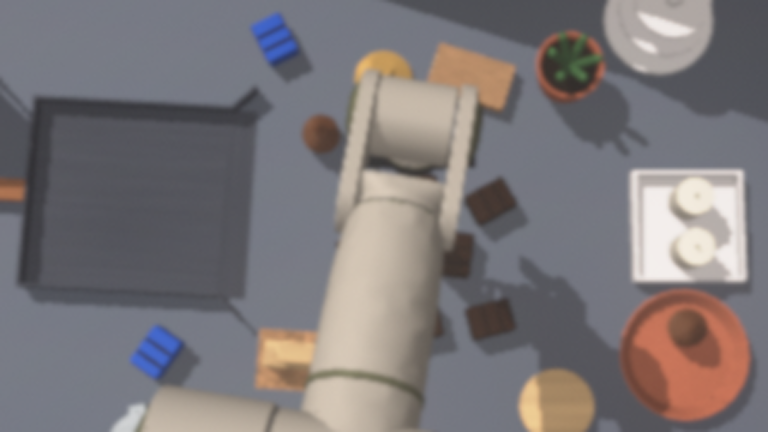

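The candles are in the dish and the first cone is in the saucer (px 687,327). The left cone at (320,132) remains.

drive_tool([
  [[0.05, -0.1, 0, 0, 0, 0], [0.11, -0.2, 0, 0, 0, 0], [0.165, -0.308, 0, 0, 0, 0], [0.165, -0.308, 0, 0, 0, 0], [0.165, -0.308, 0, 0, 0, 0], [0.165, -0.308, 0.07, 0, 0, 0], [0.165, -0.308, 0.14, 0, 0, 0], [0.165, -0.308, 0.21, 0, 0, 0], [0.165, -0.308, 0.27, 0, 0, 0], [0.165, -0.308, 0.305, 0, 0, 0], [0.165, -0.308, 0.32, 0, 0, 0], [0.165, -0.308, 0.32, 0, 0, 0]],
])

```text
time: 16.75
position: [0.6964, 0.1399, 0.0126]
tcp_rot: [3.141, -0.003, -0.002]
ft_force: [0.2, -0.2, 0.9]
opening: 1.004
grip_force: 0.0
```

drive_tool([
  [[0, 0, 0, 0, 0, 0], [0, 0, 0, 0, 0, 0], [0, 0, 0, 0, 0, 0], [0, 0, 0, 0, 0, 0], [0, 0, 0, 0, 0, 0], [0, 0, 0, 0, 0, 0], [0, 0, 0, 0, 0, 0], [0, 0, 0, 0, 0, 0]],
], fingers=0, grip_force=30)

```text
time: 17.42
position: [0.6976, 0.1412, 0.0152]
tcp_rot: [3.142, -0.0, 0.004]
ft_force: [-0.5, -0.5, 5.6]
opening: 0.573
grip_force: 31.3
```

drive_tool([
  [[0, 0, -0.1, 0, 0, 0], [0, 0, -0.2, 0, 0, 0], [0, 0, -0.3, 0, 0, 0], [-0.05, 0.08, -0.33, 0, 0, 0], [-0.11, 0.16, -0.33, 0, 0, 0], [-0.17, 0.25, -0.33, 0, 0, 0], [-0.22, 0.33, -0.33, 0, 0, 0], [-0.28, 0.41, -0.33, 0, 0, 0], [-0.34, 0.5, -0.33, 0, 0, 0], [-0.4, 0.58, -0.33, 0, 0, 0], [-0.46, 0.66, -0.33, 0, 0, 0], [-0.46, 0.66, -0.33, 0, 0, 0]],
])

```text
time: 18.42
position: [0.5098, -0.1272, 0.1459]
tcp_rot: [3.14, -0.008, -0.001]
ft_force: [-1.0, -0.6, -0.7]
opening: 0.571
grip_force: 31.7
```

Run:
```python
from h import *
s=state();print(s["position"],s["opening"],s["grip_force"],to_tool([.368,-.35,.022]))
```

```text
[ 0.50975193 -0.12718873  0.14593421] 0.5706367962431409 31.670369231142104 [np.float64(-0.351), np.float64(0.558), np.float64(0.311)]
```

drive_tool([
  [[-0.06, 0.09, 0, 0, 0, 0], [-0.12, 0.19, 0, 0, 0, 0], [-0.18, 0.28, 0, 0, 0, 0], [-0.24, 0.37, 0, 0, 0, 0], [-0.3, 0.47, 0, 0, 0, 0], [-0.362, 0.567, 0, 0, 0, 0], [-0.362, 0.567, 0, 0, 0, 0], [-0.362, 0.567, 0, 0, 0, 0], [-0.362, 0.567, 0.07, 0, 0, 0], [-0.362, 0.567, 0.14, 0, 0, 0], [-0.362, 0.567, 0.19, 0, 0, 0], [-0.362, 0.567, 0.21, 0, 0, 0]],
])

```text
time: 19.42
position: [0.3676, -0.348, 0.0591]
tcp_rot: [-3.138, -0.001, 0.003]
ft_force: [-0.9, -0.7, -0.6]
opening: 0.568
grip_force: 31.7
```

drive_tool([
  [[0, 0, 0.04, 0, 0, 0], [0, 0, 0.07, 0, 0, 0], [0, 0, 0.09, 0, 0, 0], [0, 0, 0.1, 0, 0, 0], [0, 0, 0.1, 0, 0, 0], [0, 0, 0.1, 0, 0, 0]],
])

```text
time: 19.92
position: [0.3683, -0.3498, 0.022]
tcp_rot: [3.141, 0.0, 0.001]
ft_force: [-0.3, -0.3, -0.6]
opening: 0.572
grip_force: 31.7
```

drive_tool([
  [[0, 0, 0, 0, 0, 0], [0, 0, 0, 0, 0, 0], [0, 0, 0, 0, 0, 0], [0, 0, 0, 0, 0, 0], [0, 0, 0, 0, 0, 0], [0, 0, -0.05, 0, 0, 0], [0, 0, -0.12, 0, 0, 0], [0, 0, -0.2, 0, 0, 0], [0, 0, -0.28, 0, 0, 0], [0, 0, -0.36, 0, 0, 0], [0, 0, -0.4, 0, 0, 0], [0, 0, -0.4, 0, 0, 0]],
], fingers=0.75)

```text
time: 20.92
position: [0.3687, -0.3508, 0.185]
tcp_rot: [3.136, -0.0, 0.006]
ft_force: [-0.4, 0.2, 0.1]
opening: 0.754
grip_force: 0.0
```

Run:
```python
from h import *
s=state();print(s["position"],s["opening"],s["tcp_rot"])
cal=get_calibration("wrist")
a=get_image("wrist");b=get_image("top");cv2.imwrite("pics/t6.png",np.hstack([cv2.resize(a,(400,250)),cv2.resize(b[150:262,230:410],(400,250))]));cv2.imwrite("pics/raw6.png",b)
```

```text
[ 0.36871425 -0.35075217  0.18504617] 0.7540194137974725 [ 3.13574726e+00 -5.47341971e-05  5.94222696e-03]
```

View pics/t6.png

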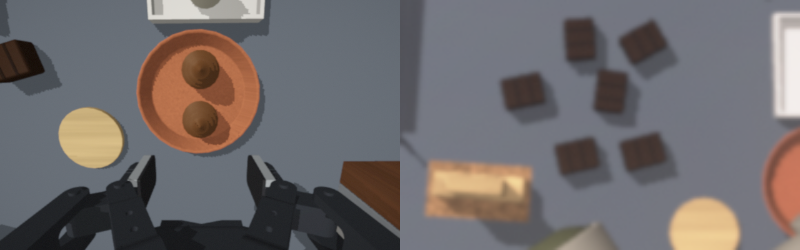

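Both cones stand in the saucer (px 200,68 and 200,120). Six turf pieces are still in place and the scraper is on its mat. I now turn the tool and look at the scraper.

drive_tool([
  [[0.03, -0.95, -0.05, 0, 0, -0.25], [0.03, -0.95, -0.05, 0, 0, -0.25], [0.03, -0.95, -0.05, 0, 0, -0.25], [0.03, -0.95, -0.05, 0, 0, -0.25], [0.03, -0.95, -0.05, 0, 0, -0.25], [0.03, -0.95, -0.05, 0, 0, -0.25], [0.03, -0.95, -0.05, 0, 0, -0.25], [0.03, -0.95, -0.05, 0, 0, -0.25], [0.03, -0.95, -0.05, 0, 0, -0.25], [0.03, -0.95, -0.05, 0, 0, -0.25], [0.03, -0.95, -0.05, 0, 0, -0.25], [0.03, -0.95, -0.05, 0, 0, -0.25]],
], fingers=1)

```text
time: 22.02
position: [0.3792, 0.0316, 0.1999]
tcp_rot: [-2.288, -2.149, 0.002]
ft_force: [-0.1, -1.1, -0.5]
opening: 0.996
grip_force: 0.0
```

drive_tool([
  [[0, 0, 0, 0, 0, -0.02], [0, 0, 0, 0, 0, -0.02]],
])

```text
time: 22.18
position: [0.3793, 0.0307, 0.2]
tcp_rot: [-2.153, -2.285, 0.002]
ft_force: [0.5, 0.3, -0.3]
opening: 1.0
grip_force: 0.0
```

Run:
```python
from h import *
s=state();print(s["position"],s["opening"],s["q"],R.from_rotvec(s["tcp_rot"]).as_matrix().round(3).tolist())
cal=get_calibration("wrist");im=get_image("wrist");cv2.imwrite("pics/w7.png",im)
print(cal["cam_to_world"].round(3).tolist())
H,S,V=cv2.split(cv2.cvtColor(im,cv2.COLOR_BGR2HSV)); b=im[...,0].astype(int); r=im[...,2].astype(int)
for c,a,mm in blobs((r>b+40)&(V>110),1500): print("mat",np.round(c),a,rect(mm,cal,0))
for c,a,mm in blobs((r>b+18)&(V<125)&(S>60),500): print("turf",np.round(c),a,np.round(ray(cal,*c,.025)*1000)[:2])
```

```text
[0.37930616 0.03070842 0.19999819] 1.000291172502873 [-2.29788504e-01  2.04296491e-02  1.93361853e+00 -1.51872919e-05
  1.19030086e+00 -2.89232425e-01] [[-0.059, 0.998, -0.003], [0.998, 0.059, 0.001], [0.001, -0.003, -1.0]]
[[0.998, 0.058, 0.013, 0.375], [0.059, -0.963, -0.262, 0.097], [-0.003, 0.262, -0.965, 0.342], [0.0, 0.0, 0.0, 1.0]]
mat [339.  65.] 11405 (array([387., 138.]), array([123.,  80.]), 86.9)
mat [267. 338.] 3177 (array([ 324., -163.]), array([103.,  68.]), 14.6)
turf [494. 130.] 3203 [533.  90.]
turf [382. 207.] 2769 [438.  11.]
turf [554. 220.] 3074 [607.   8.]
turf [500. 274.] 4212 [566. -52.]
turf [379. 293.] 2430 [444. -82.]
```

View pics/w7.png

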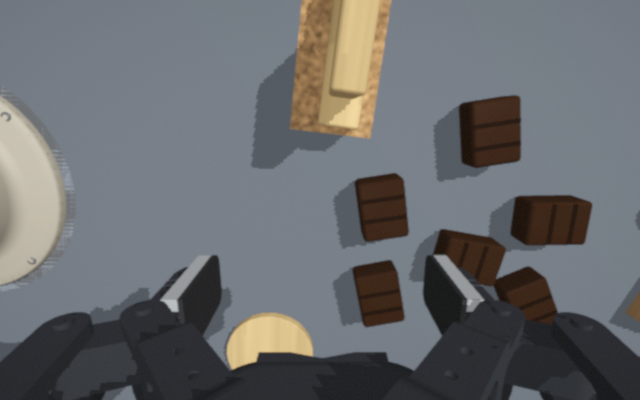

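The mat's near end is at px (291,129)–(370,137), the bar's near end at (330,88)–(365,95), and the turf pieces lie to the right.

Run:
```python
from h import *
cal=get_calibration("wrist")
for n,u,v,z in(("matL",291,129,0),("matR",370,137,0),("matL2",305,3,0),("matR2",389,3,0),("barL",330,90,.11),("barR",365,96,.11),("barL2",339,3,.11),("barR2",380,3,.11),("footL",320,123,.04),("footR",358,129,.04)): print(n,(ray(cal,u,v,z)*1000).round()[:2])
im=cv2.imread("pics/raw6.png");c=get_calibration("top")
for n,u,v,z in (("mat",[427,160],[531,166],0),("mat2",[425,215],[530,220],0),("bar",[443,177],[520,180],.11),("bar2",[443,192],[522,196],.11)):
  for p in(u,v): print(n,(ray(c,230+p[0]-400 if 0 else 230+(p[0]-400)*.45,150+p[1]*.448,z)*1000).round()[:2])
```

```text
matL [345.  79.]
matR [424.  75.]
matL2 [355. 190.]
matR2 [430. 194.]
barL [380. 111.]
barR [403. 108.]
barL2 [382. 161.]
barR2 [407. 163.]
footL [374.  87.]
footR [407.  84.]
mat [434. 224.]
mat [426.  72.]
mat2 [354. 225.]
mat2 [348.  73.]
bar [406. 188.]
bar [402.  83.]
bar2 [385. 188.]
bar2 [381.  80.]
```

drive_tool([
  [[0.1, 0.02, 0, 0, 0, 0.017], [0.2, 0.04, 0, 0, 0, 0.017], [0.297, 0.054, 0, 0, 0, 0.017], [0.297, 0.054, 0, 0, 0, 0.017], [0.297, 0.054, 0, 0, 0, 0.017], [0.297, 0.054, 0.08, 0, 0, 0.017], [0.297, 0.054, 0.16, 0, 0, 0.017], [0.297, 0.054, 0.24, 0, 0, 0.017], [0.297, 0.054, 0.31, 0, 0, 0.017], [0.297, 0.054, 0.355, 0, 0, 0.017], [0.297, 0.054, 0.37, 0, 0, 0.017], [0.297, 0.054, 0.37, 0, 0, 0.017]],
])

```text
time: 23.23
position: [0.3943, 0.1492, 0.0523]
tcp_rot: [-2.281, -2.158, 0.004]
ft_force: [0.1, -0.4, 0.1]
opening: 0.999
grip_force: 0.0
```

drive_tool([
  [[0, 0, 0, 0, 0, 0], [0, 0, 0, 0, 0, 0], [0, 0, 0, 0, 0, 0], [0, 0, 0, 0, 0, 0], [0, 0, 0, 0, 0, 0], [0, 0, 0, 0, 0, 0], [0, 0, 0, 0, 0, 0], [0, 0, 0, 0, 0, 0], [0, 0, 0, 0, 0, 0], [0, 0, 0, 0, 0, 0], [0, 0, 0, 0, 0, 0]],
], fingers=0, grip_force=90)

```text
time: 24.15
position: [0.3954, 0.1503, 0.0539]
tcp_rot: [2.278, 2.162, 0.001]
ft_force: [-1.8, 0.2, 5.8]
opening: 0.272
grip_force: 87.8
```

Run:
```python
from h import *
s=state();print(s["position"],s["opening"],R.from_rotvec(s["tcp_rot"]).as_matrix().round(3).tolist(),s["ft_force"])
```

```text
[0.39539907 0.15030808 0.05392883] 0.2717188158190676 [[0.052, 0.999, 0.001], [0.999, -0.052, -0.0], [0.0, 0.001, -1.0]] [-1.80885251  0.18187578  5.80447045]
```

drive_tool([
  [[0, 0, -0.08, 0, 0, 0], [0, 0, -0.16, 0, 0, 0.02], [-0.08, 0.05, -0.18, 0, 0, 0.04], [-0.16, 0.1, -0.18, 0, 0, 0.06], [-0.24, 0.15, -0.18, 0, 0, 0.08], [-0.32, 0.2, -0.18, 0, 0, 0.1], [-0.4, 0.25, -0.18, 0, 0, 0.12], [-0.48, 0.3, -0.18, 0, 0, 0.14], [-0.56, 0.35, -0.18, 0, 0, 0.16], [-0.64, 0.4, -0.18, 0, 0, 0.18], [-0.72, 0.45, -0.18, 0, 0, 0.2], [-0.747, 0.465, -0.18, 0, 0, 0.22]],
])

```text
time: 25.15
position: [0.5664, -0.1621, 0.1246]
tcp_rot: [3.133, 0.211, 0.001]
ft_force: [0.1, -0.0, -3.6]
opening: 0.267
grip_force: 89.2
```

drive_tool([
  [[0, 0, 0, 0, 0, 0.02], [0, 0, 0, 0, 0, 0.033], [0, 0, 0, 0, 0, 0.033]],
])

```text
time: 25.4
position: [0.5648, -0.1579, 0.1246]
tcp_rot: [-3.139, 0.105, 0.002]
ft_force: [0.3, 0.5, -3.3]
opening: 0.266
grip_force: 89.1
```

Run:
```python
from h import *
s=state();print(s["position"],s["opening"],R.from_rotvec(s["tcp_rot"]).as_matrix().round(3).tolist(),s["q"])
cal=get_calibration("wrist");im=get_image("wrist");cv2.imwrite("pics/w8.png",im)
im=get_image("top");cv2.imwrite("pics/t8.png",cv2.resize(im[85:265,135:455],None,fx=2.4,fy=2.4,interpolation=cv2.INTER_CUBIC))
```

```text
[ 0.56480896 -0.15786691  0.12457027] 0.26640063300340355 [[0.998, -0.067, -0.001], [-0.067, -0.998, 0.001], [-0.001, -0.001, -1.0]] [-4.72206840e-01  5.45170678e-01  1.44277917e+00  5.94608318e-05
  1.15522154e+00  1.16557772e+00]
```

View pics/t8.png

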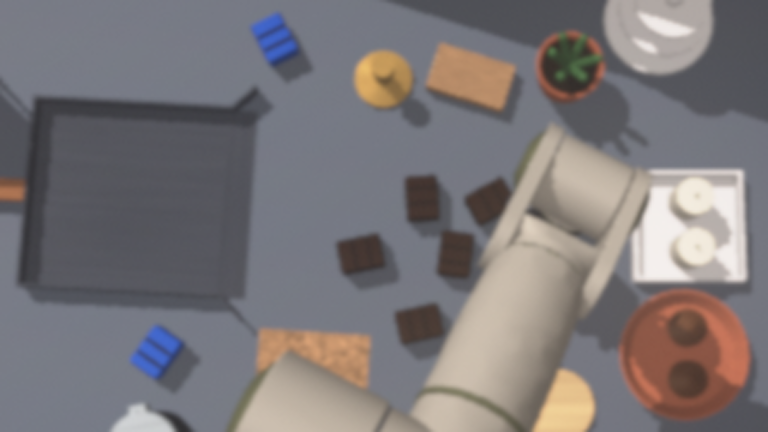

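The mat is empty, the scraper is in hand, and the six turf pieces have not moved. I'll lower it and begin the central sweep.

drive_tool([
  [[0, 0, 0.06, 0, 0, 0], [0, 0, 0.11, 0, 0, 0], [0, 0, 0.145, 0, 0, 0], [0, 0, 0.165, 0, 0, 0], [0, 0, 0.165, 0, 0, 0], [0, -0.03, 0.165, 0, 0, 0], [0, -0.06, 0.165, 0, 0, 0], [0, -0.09, 0.165, 0, 0, 0], [0, -0.12, 0.165, 0, 0, 0], [0, -0.15, 0.165, 0, 0, 0], [0, -0.18, 0.165, 0, 0, 0], [0, -0.21, 0.165, 0, 0, 0]],
])

```text
time: 26.5
position: [0.5708, -0.073, 0.0597]
tcp_rot: [3.139, -0.099, 0.001]
ft_force: [0.2, -3.2, -0.7]
opening: 0.266
grip_force: 89.5
```

drive_tool([
  [[0, -0.03, 0, 0, 0, 0], [0, -0.06, 0, 0, 0, 0], [0, -0.09, 0, 0, 0, 0], [0, -0.12, 0, 0, 0, 0], [0, -0.15, 0, 0, 0, 0], [0, -0.18, 0, 0, 0, 0], [0, -0.21, 0, 0, 0, 0], [0, -0.24, 0, 0, 0, 0], [0, -0.27, 0, 0, 0, 0], [0, -0.3, 0, 0, 0, 0], [0, -0.33, 0, 0, 0, 0], [0, -0.36, 0, 0, 0, 0]],
])

```text
time: 27.5
position: [0.5797, 0.071, 0.0592]
tcp_rot: [-3.14, 0.1, 0.0]
ft_force: [-0.2, -3.6, -2.5]
opening: 0.274
grip_force: 89.5
```

Run:
```python
from h import *
s=state();print(s["position"],s["opening"],s["ft_force"])
a=get_image("wrist");cv2.imwrite("pics/w9.png",np.hstack([cv2.resize(a,(400,250)),cv2.resize(get_image("scene")[120:350,200:540],(400,270))[:250]]))
```

```text
[0.57965488 0.07096509 0.0591988 ] 0.2740353693005493 [-0.20203903 -3.62202628 -2.5243948 ]
```

View pics/w9.png

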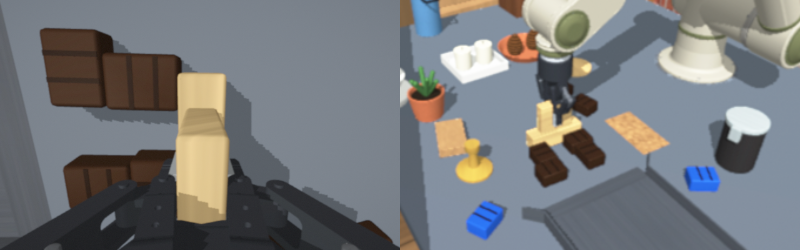

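The four pieces sit in two neat columns in front of the scraper (wrist px 75,70 and 145,80, and 100,180). E and F are still by the mat. I continue into the pan.

drive_tool([
  [[0, -0.03, 0, 0, 0, 0], [0, -0.06, 0, 0, 0, 0], [0, -0.09, 0, 0, 0, 0], [0, -0.12, 0, 0, 0, 0], [0, -0.15, 0, 0, 0, 0], [0, -0.18, 0, 0, 0, 0], [0, -0.21, 0, 0, 0, 0], [0, -0.24, 0, 0, 0, 0], [0, -0.27, 0, 0, 0, 0], [0, -0.3, 0, 0, 0, 0], [0, -0.33, 0, 0, 0, 0], [0, -0.36, 0, 0, 0, 0]],
])

```text
time: 28.6
position: [0.589, 0.2145, 0.0595]
tcp_rot: [3.14, -0.1, 0.001]
ft_force: [-1.0, -5.5, -0.5]
opening: 0.27
grip_force: 89.8
```

drive_tool([
  [[0, -0.03, 0, 0, 0, 0], [0, -0.06, 0, 0, 0, 0], [0, -0.09, 0, 0, 0, 0], [0, -0.12, 0, 0, 0, 0], [0, -0.15, 0, 0, 0, 0], [0, -0.18, 0, 0, 0, 0], [0, -0.21, 0, 0, 0, 0], [0, -0.24, 0, 0, 0, 0], [0, -0.27, 0, 0, 0, 0], [0, -0.3, 0, 0, 0, 0], [0, -0.33, 0, 0, 0, 0], [0, -0.35, 0, 0, 0, 0]],
])

```text
time: 29.6
position: [0.5976, 0.3548, 0.0592]
tcp_rot: [-3.14, 0.099, 0.0]
ft_force: [0.5, -5.2, -0.5]
opening: 0.265
grip_force: 89.8
```

drive_tool([
  [[0, 0.05, 0, 0, 0, 0], [0, 0.1, -0.03, 0, 0, 0], [0, 0.15, -0.1, 0, 0, 0], [0, 0.2, -0.2, 0, 0, 0], [0, 0.2, -0.25, 0, 0, 0], [0, 0.2, -0.25, 0, 0, 0]],
])

```text
time: 30.1
position: [0.5948, 0.274, 0.1654]
tcp_rot: [-3.135, 0.102, -0.015]
ft_force: [-1.2, 0.5, -1.6]
opening: 0.273
grip_force: 89.7
```

Run:
```python
from h import *
s=state();print(s["position"],s["opening"],s["ft_force"])
a=get_image("top");b=get_image("scene");cv2.imwrite("pics/t10.png",np.hstack([cv2.resize(a[110:262,130:360],(415,274)),cv2.resize(b[180:400,280:540],(324,274))]))
cv2.imwrite("pics/raw10.png",a)
```

```text
[0.59482045 0.27402939 0.1653867 ] 0.27272475782178346 [-1.21654063  0.48993432 -1.55631939]
```

View pics/t10.png

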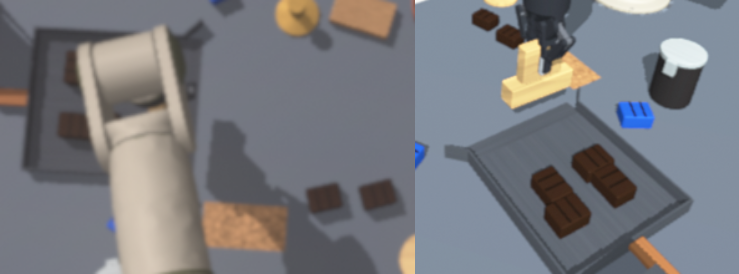

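All four pieces lie well inside the pan. E and F remain at px (325,197) and (378,194) of the crop.

Run:
```python
from h import *
im=cv2.imread("pics/raw10.png"); cal=get_calibration("top"); H,S,V=cv2.split(cv2.cvtColor(im,cv2.COLOR_BGR2HSV)); b=im[...,0].astype(int); r=im[...,2].astype(int)
m=(r>b+8)&(V<85); m[:195]=0;m[240:]=0;m[:,:290]=0;m[:,365:]=0
for c,a,mm in blobs(m,30): print(c,a,(ray(cal,*c,.03)*1000).round(),rect(mm,cal,.03))
print(to_tool([.385,-.036,.159],0.0),to_tool([.385,-.036,.159],np.pi))
```

```text
[338.93333333 217.62857143] 210 [447. -89.  30.] (array([448., -89.]), array([40., 55.]), 15.5)
[309.28846154 219.51923077] 208 [441.   6.  30.] (array([441.,   6.]), array([39., 54.]), 12.5)
[np.float64(-0.469), np.float64(0.807), np.float64(-0.001), np.float64(-0.0002), np.float64(0.0001), np.float64(0.2399)] [np.float64(-0.469), np.float64(0.807), np.float64(-0.001), np.float64(-0.0002), np.float64(0.0001), np.float64(0.2399)]
```

drive_tool([
  [[-0.04, 0.08, 0, 0, 0, -0.02], [-0.08, 0.16, 0, 0, 0, -0.04], [-0.12, 0.24, 0, 0, 0, -0.06], [-0.17, 0.32, 0, 0, 0, -0.08], [-0.22, 0.4, 0, 0, 0, -0.1], [-0.26, 0.48, 0, 0, 0, -0.12], [-0.31, 0.56, 0, 0, 0, -0.14], [-0.36, 0.64, 0, 0, 0, -0.16], [-0.4, 0.72, 0, 0, 0, -0.18], [-0.45, 0.8, 0, 0, 0, -0.2], [-0.483, 0.824, 0, 0, 0, -0.22], [-0.483, 0.824, 0, 0, 0, -0.24]],
])

```text
time: 31.2
position: [0.3761, -0.0443, 0.1577]
tcp_rot: [-2.439, -1.974, 0.003]
ft_force: [-0.8, 0.1, -3.6]
opening: 0.272
grip_force: 89.8
```

drive_tool([
  [[0, 0, 0, 0, 0, -0.02], [0, 0, 0, 0, 0, -0.02], [0, 0, 0, 0, 0, -0.02]],
])

```text
time: 31.45
position: [0.3786, -0.0427, 0.1583]
tcp_rot: [-2.318, -2.117, 0.001]
ft_force: [-0.1, 0.7, -2.7]
opening: 0.271
grip_force: 89.8
```

Run:
```python
from h import *
s=state();print(s["position"],s["opening"],R.from_rotvec(s["tcp_rot"]).as_matrix().round(3).tolist(),s["q"])
```

```text
[ 0.37863767 -0.04266328  0.15831933] 0.271042570976022 [[0.091, 0.996, -0.002], [0.996, -0.091, 0.001], [0.001, -0.002, -1.0]] [-4.22735310e-01  7.65366336e-02  1.99577209e+00  5.84176061e-04
  1.07144264e+00 -3.32298676e-01]
```

drive_tool([
  [[0, 0, 0.06, 0, 0, -0.0145], [0, 0, 0.12, 0, 0, -0.0145], [0, 0, 0.18, 0, 0, -0.0145], [0, 0, 0.23, 0, 0, -0.0145], [0, 0, 0.25, 0, 0, -0.0145], [0, 0, 0.25, 0, 0, -0.0145]],
])

```text
time: 31.95
position: [0.378, -0.0425, 0.0578]
tcp_rot: [-2.217, -2.22, 0.002]
ft_force: [0.5, 0.2, -2.7]
opening: 0.268
grip_force: 89.6
```

drive_tool([
  [[0, 0.025, 0, 0, 0, 0], [0, 0.05, 0, 0, 0, 0], [0, 0.075, 0, 0, 0, 0], [0, 0.1, 0, 0, 0, 0], [0, 0.125, 0, 0, 0, 0], [0, 0.15, 0, 0, 0, 0], [0, 0.175, 0, 0, 0, 0], [0, 0.2, 0, 0, 0, 0], [0, 0.225, 0, 0, 0, 0], [0, 0.25, 0, 0, 0, 0], [0, 0.275, 0, 0, 0, 0], [0, 0.29, 0, 0, 0, 0]],
])

```text
time: 32.95
position: [0.496, -0.0427, 0.0603]
tcp_rot: [2.218, 2.224, 0.001]
ft_force: [-2.9, -0.4, -2.3]
opening: 0.265
grip_force: 89.7
```

drive_tool([
  [[0, -0.04, 0, 0, 0, 0], [0, -0.08, -0.02, 0, 0, 0], [0, -0.12, -0.1, 0, 0, 0], [0, -0.15, -0.2, 0, 0, 0], [0, -0.15, -0.25, 0, 0, 0], [0, -0.15, -0.25, 0, 0, 0]],
])

```text
time: 33.45
position: [0.4367, -0.0437, 0.1642]
tcp_rot: [2.212, 2.218, 0.006]
ft_force: [0.9, -0.9, -2.5]
opening: 0.269
grip_force: 90.2
```

Run:
```python
from h import *
s=state();print(s["position"],s["opening"],R.from_rotvec(s["tcp_rot"]).as_matrix().round(3).tolist())
cal=get_calibration("wrist");im=get_image("wrist");tp=get_image("top")
for n,im,cal in(("w",im,cal),("t",tp,get_calibration("top"))):
  H,S,V=cv2.split(cv2.cvtColor(im,cv2.COLOR_BGR2HSV)); b=im[...,0].astype(int); r=im[...,2].astype(int)
  m=((r>b+18)&(V<125)&(S>60)) if n=="w" else ((r>b+8)&(V<85))
  if n=="t": m[:150]=0;m[260:]=0;m[:,:260]=0;m[:,380:]=0
  for c,a,mm in blobs(m,500 if n=="w" else 40): print(n,np.round(c),a,(ray(cal,*c,.028)*1000).round()[:2],rect(mm,cal,.028))
```

```text
[ 0.4367117  -0.04369155  0.16420783] 0.26942880029546284 [[-0.003, 1.0, 0.009], [1.0, 0.003, -0.003], [-0.003, 0.009, -1.0]]
w [444. 133.] 3837 [536.   6.] (array([535.,   5.]), array([47., 57.]), 0.0)
w [432. 240.] 3328 [535. -86.] (array([533., -87.]), array([64., 48.]), 89.9)
w [630. 329.] 950 [ 733. -178.] (array([ 732., -182.]), array([21., 71.]), 14.2)
t [309. 188.] 142 [543.   9.] (array([538.,   1.]), array([42., 52.]), 0.4)
t [340. 190.] 201 [538. -94.] (array([537., -92.]), array([39., 52.]), 0.4)
```

drive_tool([
  [[-0.06, 0.05, 0, 0, 0, 0.02], [-0.12, 0.1, 0, 0, 0, 0.04], [-0.18, 0.15, 0, 0, 0, 0.06], [-0.24, 0.2, 0, 0, 0, 0.08], [-0.293, 0.23, 0, 0, 0, 0.1], [-0.293, 0.23, 0, 0, 0, 0.12], [-0.293, 0.23, 0, 0, 0, 0.14], [-0.293, 0.23, 0, 0, 0, 0.16], [-0.293, 0.23, 0, 0, 0, 0.18], [-0.293, 0.23, 0, 0, 0, 0.2], [-0.293, 0.23, 0, 0, 0, 0.22], [-0.293, 0.23, 0, 0, 0, 0.24]],
])

```text
time: 34.55
position: [0.5268, -0.1595, 0.1569]
tcp_rot: [-3.138, -0.106, 0.005]
ft_force: [-0.1, -0.6, -2.8]
opening: 0.265
grip_force: 89.8
```

drive_tool([
  [[0, 0, 0, 0, 0, 0.018], [0, 0, 0, 0, 0, 0.022], [0, 0, 0, 0, 0, 0.022]],
])

```text
time: 34.8
position: [0.5268, -0.1596, 0.1571]
tcp_rot: [-3.138, 0.102, 0.005]
ft_force: [-0.6, 0.3, -3.8]
opening: 0.27
grip_force: 89.8
```

Run:
```python
from h import *
s=state();print(s["position"],s["opening"],R.from_rotvec(s["tcp_rot"]).as_matrix().round(3).tolist())
```

```text
[ 0.52680908 -0.1595766   0.15714239] 0.269642493049576 [[0.998, -0.065, -0.003], [-0.065, -0.998, 0.002], [-0.003, -0.002, -1.0]]
```

drive_tool([
  [[0, 0, 0.06, 0, 0, 0], [0, 0, 0.12, 0, 0, 0], [0, 0, 0.18, 0, 0, 0], [0, 0, 0.225, 0, 0, 0], [0, 0, 0.245, 0, 0, 0], [0, 0, 0.245, 0, 0, 0], [0, -0.03, 0.245, 0, 0, 0], [0, -0.06, 0.245, 0, 0, 0], [0, -0.09, 0.245, 0, 0, 0], [0, -0.12, 0.245, 0, 0, 0], [0, -0.15, 0.245, 0, 0, 0], [0, -0.18, 0.245, 0, 0, 0]],
])

```text
time: 35.8
position: [0.5322, -0.0869, 0.0619]
tcp_rot: [3.139, -0.099, 0.002]
ft_force: [0.3, -2.5, -1.5]
opening: 0.271
grip_force: 90.0
```

drive_tool([
  [[0, -0.03, 0, 0, 0, 0], [0, -0.06, 0, 0, 0, 0], [0, -0.09, 0, 0, 0, 0], [0, -0.12, 0, 0, 0, 0], [0, -0.15, 0, 0, 0, 0], [0, -0.18, 0, 0, 0, 0], [0, -0.21, 0, 0, 0, 0], [0, -0.24, 0, 0, 0, 0], [0, -0.27, 0, 0, 0, 0], [0, -0.3, 0, 0, 0, 0], [0, -0.33, 0, 0, 0, 0], [0, -0.36, 0, 0, 0, 0]],
])

```text
time: 36.8
position: [0.5411, 0.0568, 0.0613]
tcp_rot: [3.14, -0.1, -0.0]
ft_force: [0.2, -2.4, -2.3]
opening: 0.27
grip_force: 90.0
```

drive_tool([
  [[0, -0.03, 0, 0, 0, 0], [0, -0.06, 0, 0, 0, 0], [0, -0.09, 0, 0, 0, 0], [0, -0.12, 0, 0, 0, 0], [0, -0.15, 0, 0, 0, 0], [0, -0.18, 0, 0, 0, 0], [0, -0.21, 0, 0, 0, 0], [0, -0.24, 0, 0, 0, 0], [0, -0.27, 0, 0, 0, 0], [0, -0.3, 0, 0, 0, 0], [0, -0.33, 0, 0, 0, 0], [0, -0.36, 0, 0, 0, 0]],
])

```text
time: 37.8
position: [0.5502, 0.2005, 0.0612]
tcp_rot: [-3.14, 0.1, 0.001]
ft_force: [-0.7, -0.7, -3.0]
opening: 0.269
grip_force: 89.9
```

Run:
```python
from h import *
s=state();p=s["position"];print(p,s["opening"],s["ft_force"],"py",.07*(p[0]-.598)+.9975*(p[1]-.326))
a=get_image("wrist");b=get_image("scene");cv2.imwrite("pics/t11.png",np.hstack([cv2.resize(a,(400,250)),cv2.resize(b[180:400,280:540],(296,250))]))
```

```text
[0.55019088 0.20052248 0.06116386] 0.2688870400089807 [-0.72814871 -0.65587909 -3.0336202 ] py -0.12851046846161326
```

View pics/t11.png

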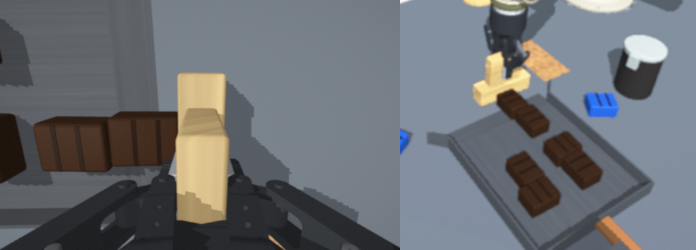

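Both pieces are entering over the lip in line. A little further to go.

drive_tool([
  [[0, -0.025, 0, 0, 0, 0], [0, -0.05, 0, 0, 0, 0], [0, -0.075, 0, 0, 0, 0], [0, -0.1, 0, 0, 0, 0], [0, -0.12, 0, 0, 0, 0], [0, -0.14, 0, 0, 0, 0], [0, -0.16, 0, 0, 0, 0], [0, -0.175, 0, 0, 0, 0], [0, -0.19, 0, 0, 0, 0], [0, -0.2, 0, 0, 0, 0], [0, -0.2, 0, 0, 0, 0]],
])

```text
time: 38.82
position: [0.5552, 0.2801, 0.0611]
tcp_rot: [-3.139, 0.1, 0.0]
ft_force: [-0.2, 0.6, -2.8]
opening: 0.274
grip_force: 89.9
```

drive_tool([
  [[0, 0.05, 0, 0, 0, 0], [0, 0.1, -0.03, 0, 0, 0], [0, 0.15, -0.1, 0, 0, 0], [0, 0.2, -0.2, 0, 0, 0], [0, 0.3, -0.25, 0, 0, 0], [0, 0.38, -0.25, 0, 0, 0], [0, 0.38, -0.25, 0, 0, 0], [0, 0.38, -0.25, 0, 0, 0]],
])

```text
time: 39.48
position: [0.5459, 0.1262, 0.1618]
tcp_rot: [-3.139, 0.105, -0.002]
ft_force: [-1.3, -0.0, -3.4]
opening: 0.272
grip_force: 89.9
```

Run:
```python
from h import *
s=state();p=s["position"];print(p,s["opening"],s["ft_force"],R.from_rotvec(s["tcp_rot"]).as_matrix().round(3).tolist(),s["q"])
a=get_image("top");b=get_image("scene");cv2.imwrite("pics/t12.png",np.hstack([cv2.resize(a[110:262,130:360],(378,250)),cv2.resize(b[180:400,250:540],(330,250))]))
```

```text
[0.54587954 0.12618428 0.16181416] 0.27205953513758496 [-1.28249109 -0.03828888 -3.36619792] [[0.998, -0.067, 0.001], [-0.067, -0.998, 0.001], [0.001, -0.001, -1.0]] [1.76335519e-02 4.49948870e-01 1.48888265e+00 1.00529160e-03
 1.20165215e+00 1.65502255e+00]
```

View pics/t12.png

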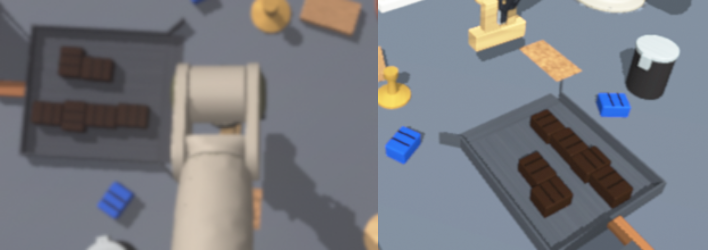

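All six pieces are inside the pan (crop px 72–113,65 and 45–148,115). Next I measure the empty mat and work out the return.

Run:
```python
from h import *
im=cv2.imread("pics/raw10.png"); cal=get_calibration("top"); H,S,V=cv2.split(cv2.cvtColor(im,cv2.COLOR_BGR2HSV)); b=im[...,0].astype(int); r=im[...,2].astype(int)
m=(r>b+30)&(V>100); m[:210]=0;m[262:]=0;m[:,:235]=0;m[:,300:]=0
for c,a,mm in blobs(m,300): print(c,a,(ray(cal,*c,0)*1000).round(1),rect(mm,cal,0))
s=state(); r_=R.from_rotvec(s["tcp_rot"]); print(r_.inv().apply(np.array([.39,.15,.162])-s["position"])/.4)
```

```text
[264.77601411 235.18342152] 1134 [390.6 149.9   0. ] (array([390., 150.]), array([150.,  81.]), 86.3)
[-0.3916757  -0.03017446 -0.00221351]
```

drive_tool([
  [[-0.08, 0, 0, 0, 0, -0.02], [-0.16, -0.01, 0, 0, 0, -0.04], [-0.24, -0.02, 0, 0, 0, -0.06], [-0.32, -0.03, 0, 0, 0, -0.08], [-0.392, -0.03, 0, 0, 0, -0.1], [-0.392, -0.03, 0, 0, 0, -0.12], [-0.392, -0.03, 0, 0, 0, -0.14], [-0.392, -0.03, 0, 0, 0, -0.16], [-0.392, -0.03, 0, 0, 0, -0.18], [-0.392, -0.03, 0, 0, 0, -0.2], [-0.392, -0.03, 0, 0, 0, -0.22], [-0.392, -0.03, 0, 0, 0, -0.24]],
])

```text
time: 40.58
position: [0.3897, 0.1504, 0.1611]
tcp_rot: [-2.357, -2.076, -0.0]
ft_force: [-0.0, -0.8, -3.2]
opening: 0.271
grip_force: 90.1
```

drive_tool([
  [[0, 0, 0.05, 0, 0, -0.013], [0, 0, 0.1, 0, 0, -0.013], [0, 0, 0.14, 0, 0, -0.013], [0, 0, 0.14, 0, 0, -0.013]],
])

```text
time: 40.92
position: [0.3881, 0.1502, 0.1028]
tcp_rot: [-2.275, -2.161, 0.006]
ft_force: [-0.5, -0.5, -3.6]
opening: 0.266
grip_force: 89.7
```

Run:
```python
from h import *
s=state();M=R.from_rotvec(s["tcp_rot"]).as_matrix();print(s["position"],M.round(3).tolist(),np.degrees(np.arctan2(M[1,0],M[0,0])),to_tool([.39,.15,.054]))
```

```text
[0.3881472  0.15015538 0.10276448] [[0.052, 0.999, -0.006], [0.999, -0.052, -0.0], [-0.0, -0.006, -1.0]] 87.04513851962422 [np.float64(-0.0), np.float64(0.005), np.float64(0.122)]
```

drive_tool([
  [[0, 0.003, 0.03, 0, 0, 0], [0, 0.003, 0.06, 0, 0, 0], [0, 0.003, 0.085, 0, 0, 0], [0, 0.003, 0.1, 0, 0, 0], [0, 0.003, 0.108, 0, 0, 0], [0, 0.003, 0.108, 0, 0, 0], [0, 0.003, 0.108, 0, 0, 0], [0, 0.003, 0.108, 0, 0, 0]],
])

```text
time: 41.58
position: [0.3916, 0.1495, 0.0627]
tcp_rot: [2.279, 2.162, 0.001]
ft_force: [-0.3, 0.0, -3.1]
opening: 0.268
grip_force: 90.0
```

Run:
```python
from h import *
s=state();M=R.from_rotvec(s["tcp_rot"]).as_matrix();print(s["position"],s["ft_force"],M[:,2],to_tool([.39,.15,.054]))
```

```text
[0.39155201 0.14948659 0.06270206] [-0.27596765  0.00679366 -3.0586311 ] [ 1.13698798e-03  1.35374885e-04 -9.99999344e-01] [np.float64(0.001), np.float64(-0.004), np.float64(0.022)]
```

drive_tool([
  [[0.001, -0.003, 0.008, 0, 0, 0], [0.001, -0.003, 0.015, 0, 0, 0], [0.001, -0.003, 0.02, 0, 0, 0], [0.001, -0.003, 0.021, 0, 0, 0], [0.001, -0.003, 0.021, 0, 0, 0], [0.001, -0.003, 0.021, 0, 0, 0]],
])

```text
time: 42.08
position: [0.3899, 0.1498, 0.054]
tcp_rot: [-2.279, -2.162, 0.0]
ft_force: [-3.3, 0.2, 6.2]
opening: 0.266
grip_force: 91.2
```

drive_tool([
  [[0, 0, 0, 0, 0, 0], [0, 0, 0, 0, 0, 0], [0, 0, 0, 0, 0, 0], [0, 0, 0, 0, 0, 0], [0, 0, 0, 0, 0, 0], [0, 0, 0, 0, 0, 0], [0, 0, -0.06, 0, 0, 0], [0, 0, -0.14, 0, 0, 0], [0, 0, -0.22, 0, 0, 0], [0, 0, -0.32, 0, 0, 0], [0, 0, -0.4, 0, 0, 0], [0, 0, -0.4, 0, 0, 0]],
], fingers=1)

```text
time: 43.08
position: [0.3923, 0.1501, 0.2194]
tcp_rot: [2.274, 2.157, 0.013]
ft_force: [0.5, -0.7, 1.0]
opening: 1.0
grip_force: 0.0
```

drive_tool([
  [[-0.3, 0, 0, 0, 0, 0], [-0.6, 0, 0, 0, 0, 0], [-0.9, 0, 0, 0, 0, 0], [-0.9, 0, 0, 0, 0, 0], [-0.9, 0, 0, 0, 0, 0], [-0.9, 0, 0, 0, 0, 0], [-0.9, 0, 0, 0, 0, 0], [-0.9, 0, 0, 0, 0, 0], [-0.9, 0, 0, 0, 0, 0], [-0.9, 0, 0, 0, 0, 0], [-0.9, 0, 0, 0, 0, 0]],
])

```text
time: 44.0
position: [0.3705, -0.2104, 0.2131]
tcp_rot: [-2.281, -2.158, -0.0]
ft_force: [-0.1, 0.6, -0.6]
opening: 0.995
grip_force: 0.0
```

Run:
```python
from h import *
print(state()["position"],state()["time"])
a=get_image("top");b=get_image("scene");cv2.imwrite("pics/t13.png",np.hstack([cv2.resize(a[80:270,130:460],(430,248)),cv2.resize(b[80:400,130:550],(326,248))]))
cal=get_calibration("top");im=a
for p in [(0,0)]:
  H,S,V=cv2.split(cv2.cvtColor(im,cv2.COLOR_BGR2HSV)); bb=im[...,0].astype(int); r=im[...,2].astype(int)
  m=(V>200)&(r>bb+50); m[:210]=0;m[262:]=0;m[:,:235]=0;m[:,300:]=0
  for c,n,mm in blobs(m,60): print("scraper lit",c,n,rect(mm,cal,.06))
```

```text
[ 0.37053766 -0.21039793  0.2131284 ] 44.0
scraper lit [263.57142857 232.16071429] 392 (array([401., 146.]), array([ 40., 128.]), 0.3)
```

View pics/t13.png

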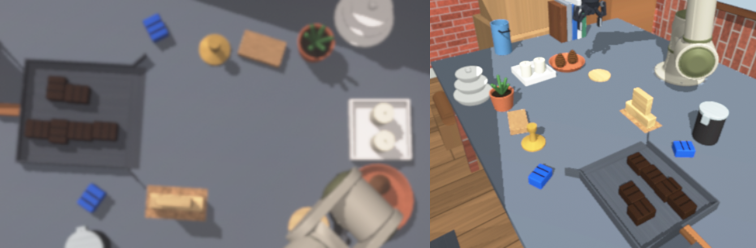

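The final picture shows all six turf pieces in the pan, the scraper upright on its mat, the candles in the dish and the cones in the saucer. The bystanders haven't moved.

```bash
python3 -c "
from rig import *
print(finish_job())"
```

```text
the job is handed in; nothing more can be done
None
```

I handed the job in after about 44 s of robot time: both candles are upright in the dish, both cones are in the saucer, all six turf pieces were swept into the ash pan with the scraper, and the scraper is back upright in the middle of its mat.

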